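Snug the tester's spindle onto a tappet with the inner knob only

TASK

Push the carriage of the bench tester by its upright post fully home, so that the tappet stands under the spindle. Then turn only the small inner knob clockwise until the spindle foot bears snugly on the tappet with a force of about 12 N, feeling for the contact and never squeezing it beyond 25 N. Do not drag the large outer ring round with it (it carries the zero setting), leave the two spare tappets where they stand, and let go of everything at the end.

Things in the scene. Friction and masses are not known exactly. Their poses are not given: they have to be found in the camera images.
- stand: bench tester, a grey fixed stand: base plate 260 x 250 x 14 mm (x from -140 to +120 mm), two columns of 22 mm diameter at y = +-62 mm under a bridge (56 mm along x, 160 mm along y, top 120 mm above the bench). Origin on the bench under the common vertical axis of ring, knob and spindle; z up, +x the way the carriage slides home
- knob_top (a point): centre of the top face of the small inner knob: knurled steel, 28 mm diameter, grip 26 mm tall above a 4 mm thin neck, standing on the outer ring, so its top is 30 mm above the ring's top and 170 mm above the bench; on the axis of the stand
- ring_mark (a point): line mark on the flat top of the large outer ring (dark steel, 72 mm diameter, 16 mm high, top 140 mm above the bench), 33 mm from the axis. The ring carries the zero setting. Friction holds it against about 0.32 N m, and the inner knob is borne in it, so any torque put on the knob acts on the ring too
- feed (a joint): angle of the inner knob relative to the ring (rad): 0 at the start, growing clockwise seen from above, up to 3.0; lowers the spindle 6 mm per radian. Turning takes about 0.15 N m, plus 0.006 N m per newton at the foot. Held still after a small turn, friction eases off and the knob twists back with those 0.006 N m per newton alone. Let go, it stays put under foot loads up to 24 N
- carriage (a joint): travel of the carriage (m): 0 pulled out as at the start, 0.040 fully home against its stop, where the tappet stands under the spindle. It slides with about 2.5 N of friction and stays where it is left
- post_top (a point): centre of the top of the carriage's upright black post (18 mm diameter, free for 60 mm below its top), by which the carriage is pushed home along the stand's +x. Its top is 100 to 106 mm above the bench; it lies 140 mm in front (-x) of the stand's axis when the carriage is out, 100 mm when home
- tappet: bucket tappet, a plain steel cylinder of 32 mm diameter and 26 mm height, loose in a shallow round pocket on the carriage; origin at the centre of its underside, z up
- tappet_centre (a point): centre of that tappet, half-way up. When home it stands under the spindle, which hangs below the bridge on the knob's axis and ends in a spring-loaded round foot of 20 mm diameter. The gap from foot to tappet before turning differs from start to start, 4 to 10 mm. Once they touch, the foot's spring yields 1 mm per 9 N (54 N per radian of the inner knob)
- spare_a_centre (a point): centre (half-way up) of a spare tappet of the same size standing on the base plate at the back left (+x, +y), to be left alone
- spare_b_centre (a point): centre (half-way up) of a spare tappet of the same size standing on the base plate at the back right (+x, -y), to be left alone

How it is judged (in metres and radians):
On the way, in this order (a step that is already met when the one before it is completed fails the run):
1. the carriage is fully home (within 2 mm of its stop) before the spindle bears on the tappet (value of joint carriage above 0.038 m and contact force between stand and tappet below 0.5 N), for 0.2 s.
2. the spindle foot bears on the tappet (contact force between stand and tappet above 4 N), for 0.2 s.
At the end, for the whole second after the job is handed in: the carriage is within 2 mm of its inner stop, the spindle foot bears on the upright tappet with 5 to 20 N and stays so by itself, the knob is at rest, and the outer ring's mark is within 5 mm (0.15 rad) of where it was at the start (value of joint carriage above 0.038 m and contact force between stand and tappet between 5 and 20 N and distance of ring_mark from where it was at the start of the episode below 0.005 m and angle between tappet_centre's own z axis and vertical below 0.1 rad and velocity of joint feed below 0.05 rad/s); the robot touches nothing.
It fails at once if the tappet is squeezed by the spindle with more than 25 N (contact force between stand and tappet above 25 N).
It fails at once if the outer ring is dragged: its mark moves 5 mm (0.15 rad) or more (distance of ring_mark from where it was at the start of the episode above 0.005 m).
It fails at once if a spare tappet is moved more than 10 mm (distance of any of spare_a_centre, spare_b_centre from where it was at the start of the episode above 0.01 m).
It also fails if it takes over 72 s, if anything falls off the work surface, if the arm or the gripper's body presses on something with over 40 N, if the wrist force passes 120 N, or if a joint passes its speed limit or range.

ROBOT

A 6-joint arm with a two-finger parallel gripper is mounted at the origin on the work surface. World frame = base frame: x ahead of the robot, y to its left, z up, the work surface at z = 0. Lengths are in m, angles in degrees, forces in N, time in s.
With the tool pointing down it reaches from about 0.35 to 0.875 m from the base axis. Payload 4.2 kg.
Tool frame: the origin (TCP) lies between the finger pads; the fingertips stand 25 mm ahead of it and the grasp point (between the pads) lies 6 mm ahead of it (r.tips_ahead is the distance from the TCP to the fingertips, in m); z points along the fingers, y is the direction in which the jaws open and shut (so a half turn about z gives the same grasp; the last joint's range is limited). The gripper opens to 87 mm and grips with 3 to 60 N. Pads are 19 mm wide; open, the fingers measure 117 mm over their backs; the gripper's body (75 mm by 190 mm) begins 51 mm behind the grasp point.
Start: joints at [-61.158, 22.042, 0.453, 0, -68.411, -14.817], TCP at [0.151, -0.606, 0.248] pointing down, gripper open.
Joint ranges: [-179.83, 179.83], [-69.29, 118.12], [-61.27, 80.66], [-181.25, 117.63], [-171.15, -9.14], [-177.46, 177.46]. Speed limits (degrees/s): [159.86, 159.86, 180, 180, 180, 180].

INTERFACE

Orientations are given as a 3x3 rotation matrix whose columns are the frame's x, y, z axes.
In Python, from station import r, vision, finish_job gives the robot as it stands.
- The arm moves only by the shell command python3 -m jog 'ROWS'. ROWS is a JSON object of lists of equal length, an entry for each row: "rot": the turn, a rotation vector about the world's x, y, z in degrees, a list of three; "delta_pos": the shift along the world's x, y, z in mm, a list of three; "grip": the opening in per cent of the stroke, from 0 (shut) to 100 (fully open). A call has 1 to 10 rows; each row shifts and turns the commanded pose from where the row before left it; what a row does not reach is not made up. A row lasts 1/12 s, in which the tool goes at most 41.7 mm and 7.16 degrees, less where a joint would pass 70% of its speed; a pose out of reach is approached as far as the arm can. A call with a gripper value outside its range is refused whole. The fingers move at their own pace and stop on an object; the grip force is fixed at half the most. Time passes only in rows, so rows that do not move let the fingers close. It gives the time, the measured TCP pose, the force and the opening at its end, in the units of the state.
- r.sense(): the state, without advancing time (a new reading comes with each control period).
- vision.capture(name): name is "side" or "top"; returns a dict with "frame" (420x560x3 uint8, red, green, blue), "K" (3x3 intrinsics, pixels), "xyz" and "orientation" of the camera in the world. Camera axes: x right, y up, looking along -z (the intrinsics and any distortion apply to the point x, -y, -z); pixel columns grow to the right and rows downward; lengths in m; the calibration is good to about 2 mm. A picture is of the moment at which its call begins. There is no depth.
- finish_job(): hands the job in, once; it reports no verdict.
The state is a dict: "time_s": time; "joints": joint angles; "joint_velocities": joint speeds; "effort": joint torques, N m; "tcp_pos": TCP position; "ee_rot": TCP orientation; "wrist_force": force on the tool from outside, world axes, zero at the start; "moment": the same for the moment, N m; "gripper_width": opening from 0.0 (shut) to 1.0 (fully open).
Only numpy, scipy, OpenCV 4.12 (cv2) and the standard library are available. Lean on these libraries where they do the work, as an engineer would, in place of code of your own. Each camera call takes 0.05 s, during which the arm holds its last target. There are 200 camera calls.

## Working session

There is one attempt and no reset: what is moved stays moved. The work goes in short steps, Python scripts to look and compute and a shell command to move; the robot and the scene stay as the last step left them, time stands still between calls to the robot, and variables do not carry over. Pictures are saved under pics/ and viewed, about 8 in all and at most 12, crops included, and the job is handed in when it is done.

```bash
ls; mkdir -p pics
python3 - <<'E'
from station import r, vision
import cv2
for n in("side","top"):
    c=vision.capture(n); cv2.imwrite(f"pics/{n}0.png",c["frame"][:,:,::-1]); print(n,c["K"],c["xyz"],c["orientation"],[k for k in c])
s=r.sense();print(s)
E
```

```text
pics
side [[526.53023845   0.         284.07347645]
 [  0.         526.53023845 204.32363956]
 [  0.           0.           1.        ]] [ 0.5670004  -0.69184499  0.54688677] [[ 0.99645149  0.05924602 -0.05978572]
 [-0.08178951  0.51386573 -0.85396281]
 [-0.01987206  0.85582237  0.51688797]] ['frame', 'K', 'xyz', 'orientation']
top [[405.22224684   0.         280.46064192]
 [  0.         405.22224684 210.39748478]
 [  0.           0.           1.        ]] [0.52652257 0.00986971 0.7718513 ] [[-0.02150363  0.99289924 -0.11699865]
 [-0.99961952 -0.02337475 -0.01464394]
 [-0.01727477  0.11663923  0.9930241 ]] ['frame', 'K', 'xyz', 'orientation']
{'time_s': 0.1, 'joints': array([-6.11565364e+01,  2.20872669e+01,  3.89144099e-01, -2.24288569e-02,
       -6.84139653e+01, -1.48154441e+01]), 'joint_velocities': array([-0.02408318, -0.12640592,  0.13308299,  0.10871681,  0.02014048,
        0.08603736]), 'effort': array([-6.74175462e-04, -3.91689456e+01,  1.87935734e+01,  4.23194960e+00,
        1.34578737e-02, -7.29114254e-05]), 'tcp_pos': array([ 0.15137551, -0.60589234,  0.24657733]), 'ee_rot': array([[-9.70212242e-01, -2.42255683e-01, -6.24899986e-04],
       [-2.42256443e-01,  9.70210414e-01,  1.88918729e-03],
       [ 1.48618117e-04,  1.98429868e-03, -9.99998020e-01]]), 'wrist_force': array([ 0.8458669 , -0.24235526,  0.0437609 ]), 'moment': array([-0.0102873 ,  0.01712735, -0.02081826]), 'gripper_width': 0.9998457430743847}
```

View pics/side0.png

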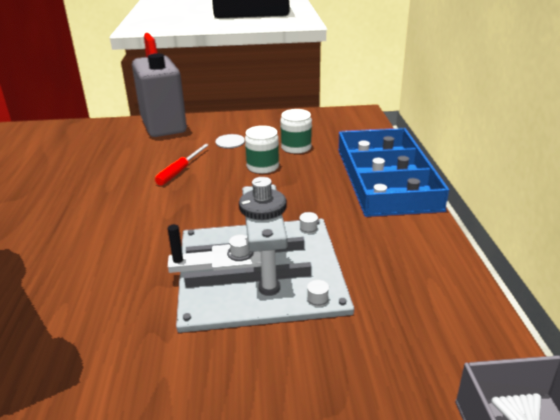

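View pics/top0.png

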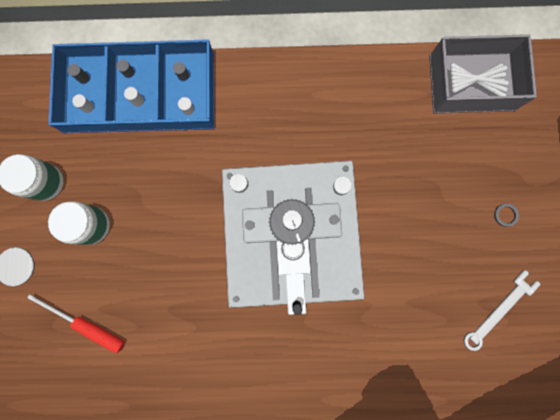

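Side view: post top at about (174,229), knob top (262,183), ring (263,203). Top view: knob top (292,219), post top (297,306). I'll enlarge both for accuracy.

```bash
python3 - <<'E'
import cv2,numpy as np
a=cv2.imread("pics/side0.png")[160:330,150:360]; b=cv2.imread("pics/top0.png")[150:320,210:370]
a=cv2.resize(a,None,fx=3,fy=3,interpolation=2)[:, :]; b=cv2.resize(b,None,fx=3.5,fy=3.5,interpolation=2)
cv2.imwrite("pics/a.png",a);cv2.imwrite("pics/b.png",b)
E
cat > h.py <<'E'
import numpy as np
def ray(c,u,v):
    K=c["K"];d=np.array([(u-K[0,2])/K[0,0],-(v-K[1,2])/K[1,1],-1.]);return np.array(c["xyz"]),np.array(c["orientation"])@d
def at(c,u,v,z):
    o,d=ray(c,u,v);return o+d*(z-o[2])/d[2]
def pix(c,p):
    q=np.array(c["orientation"]).T@(np.array(p)-c["xyz"]);K=c["K"];return K[0,0]*q[0]/-q[2]+K[0,2],K[1,1]*-q[1]/-q[2]+K[1,2]
E
```

```text
(no output)
```

View pics/a.png

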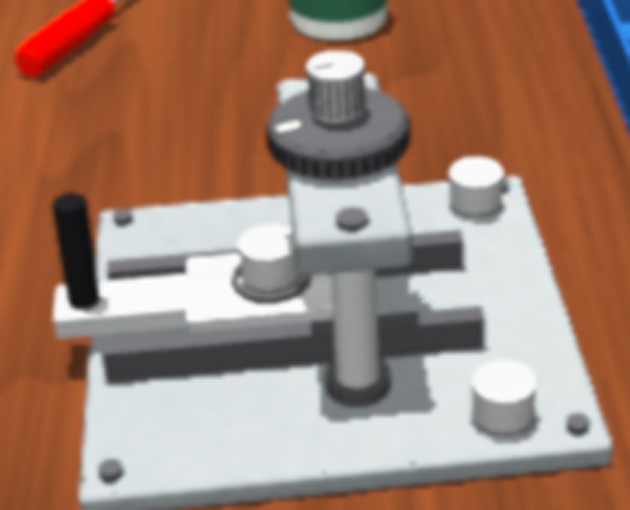

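View pics/b.png

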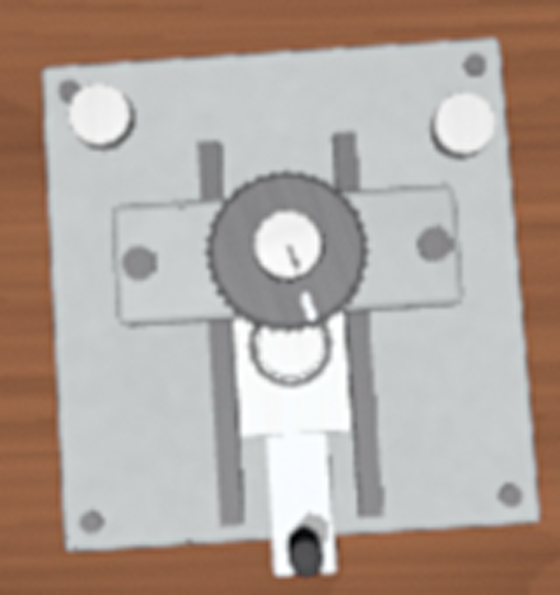

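Run:
```python
from station import r, vision
from h import *
t=vision.capture("top");s=vision.capture("side")
T=lambda u,v:(210+u/3.5,150+v/3.5); S=lambda u,v:(150+u/3,160+v/3)
print("knob",at(t,*T(288,244),.17),at(s,*S(335,66),.17))
print("ring",at(t,*T(287,250),.14),at(s,*S(339,127),.14))
print("post",at(t,*T(304,554),.103),at(s,*S(71,203),.103))
C=[at(t,*T(*p),.014) for p in((45,68),(498,40),(538,520),(68,550))]
for c in C:print(c)
f=(C[0]+C[1]-C[2]-C[3])[:2];print(np.degrees(np.arctan2(f[1],f[0])),np.mean(C,0))
g=(C[0]+C[3]-C[1]-C[2])[:2];print(np.degrees(np.arctan2(g[1],g[0]))-90)
C=[at(s,*S(*p),.014) for p in((104,212),(520,180),(608,450),(82,495))]
for c in C:print(c)
f=(C[1]+C[2]-C[0]-C[3])[:2];print(np.degrees(np.arctan2(f[1],f[0])),np.mean(C,0))
```

```text
knob [0.58303547 0.00141824 0.17      ] [ 0.58262792 -0.00114139  0.17      ]
ring [0.58317052 0.00151075 0.14      ] [ 0.58296971 -0.01019676  0.14      ]
post [ 0.44554371 -0.00332347  0.103     ] [ 0.44464778 -0.00800885  0.103     ]
[0.6972058  0.12940337 0.014     ]
[ 0.70647431 -0.11774834  0.014     ]
[ 0.44979346 -0.1277982   0.014     ]
[0.43922503 0.11856915 0.014     ]
2.323688643856191 [0.57317465 0.0006065  0.014     ]
2.301757590612354
[0.44114393 0.11684375 0.014     ]
[0.69665355 0.12393664 0.014     ]
[ 0.70399629 -0.12123751  0.014     ]
[ 0.44990378 -0.12606618  0.014     ]
1.340124245354706 [ 0.57292439 -0.00163083  0.014     ]
```

```bash
python3 -m jog '{"delta_pos":[[12,30,0],[12,30,0],[12,30,0],[12,30,0],[12,30,0],[12,30,0],[12,30,0],[12,30,0],[12,30,0],[12,30,0]],"rot":[[0,0,-1.2],[0,0,-1.2],[0,0,-1.2],[0,0,-1.2],[0,0,-1.2],[0,0,-1.2],[0,0,-1.2],[0,0,-1.2],[0,0,-1.2],[0,0,-1.2]],"grip":[0,0,0,0,0,0,0,0,0,0]}'; python3 -m jog '{"delta_pos":[[12,30,0],[12,30,0],[12,30,0],[12,30,0],[12,30,0],[12,30,0],[12,30,0],[12,30,0],[12,30,0],[12,30,0]],"rot":[[0,0,0],[0,0,0],[0,0,0],[0,0,0],[0,0,0],[0,0,0],[0,0,0],[0,0,0],[0,0,0],[0,0,0]],"grip":[0,0,0,0,0,0,0,0,0,0]}'
```

```text
time_s: 1.03
tcp_pos: [0.2716, -0.3049, 0.2476]
ee_rot: [[-0.999, -0.034, 0.0], [-0.034, 0.999, -0.0], [-0.0, -0.0, -1.0]]
wrist_force: [0.9, -0.5, 0.2]
gripper_width: 0.323
time_s: 1.87
tcp_pos: [0.3915, -0.0047, 0.2477]
ee_rot: [[-0.999, -0.036, 0.001], [-0.036, 0.999, 0.0], [-0.001, 0.0, -1.0]]
wrist_force: [0.3, -1.3, -0.3]
gripper_width: 0.009
```

```bash
python3 -m jog '{"delta_pos":[[0,0,-30],[0,0,-30],[0,0,-30],[0,0,-30],[0,0,-30],[10,0,0],[10,0,0],[8,0,0],[0,0,0]],"rot":[[0,0,0],[0,0,0],[0,0,0],[0,0,0],[0,0,0],[0,0,0],[0,0,0],[0,0,0],[0,0,0]],"grip":[0,0,0,0,0,0,0,0,0]}'
for i in 1; do python3 -m jog '{"delta_pos":[[4,0,0],[4,0,0],[4,0,0],[4,0,0],[4,0,0],[0,0,0]],"rot":[[0,0,0],[0,0,0],[0,0,0],[0,0,0],[0,0,0],[0,0,0]],"grip":[0,0,0,0,0,0]}'; done
```

```text
time_s: 2.62
tcp_pos: [0.4233, -0.0056, 0.0994]
ee_rot: [[-0.999, -0.035, 0.005], [-0.035, 0.999, 0.001], [-0.005, 0.001, -1.0]]
wrist_force: [-0.0, 0.2, -0.4]
gripper_width: 0.003
time_s: 3.12
tcp_pos: [0.4405, -0.0062, 0.0978]
ee_rot: [[-0.999, -0.036, 0.001], [-0.036, 0.999, 0.0], [-0.001, 0.0, -1.0]]
wrist_force: [-0.4, 0.2, 0.1]
gripper_width: 0.006
```

```bash
python3 -m jog '{"delta_pos":[[4,0.2,0],[4,0.2,0],[4,0.2,0],[0,0,0]],"rot":[[0,0,0],[0,0,0],[0,0,0],[0,0,0]],"grip":[0,0,0,0]}'; python3 -m jog '{"delta_pos":[[4,0.2,0],[4,0.2,0],[2,0,0],[0,0,0]],"rot":[[0,0,0],[0,0,0],[0,0,0],[0,0,0]],"grip":[0,0,0,0]}'
python3 - <<'E'
from station import vision
import cv2
c=vision.capture("side")["frame"][160:330,130:340,::-1]
cv2.imwrite("pics/c.png",cv2.resize(c,None,fx=3,fy=3,interpolation=2))
E
```

```text
time_s: 3.45
tcp_pos: [0.4525, -0.0057, 0.0975]
ee_rot: [[-0.999, -0.035, 0.001], [-0.035, 0.999, -0.0], [-0.001, -0.0, -1.0]]
wrist_force: [-1.0, 0.1, -0.1]
gripper_width: 0.006
time_s: 3.78
tcp_pos: [0.4621, -0.0053, 0.0974]
ee_rot: [[-0.999, -0.035, 0.0], [-0.035, 0.999, -0.0], [-0.0, -0.0, -1.0]]
wrist_force: [-0.5, -0.3, 0.4]
gripper_width: 0.002
```

View pics/c.png

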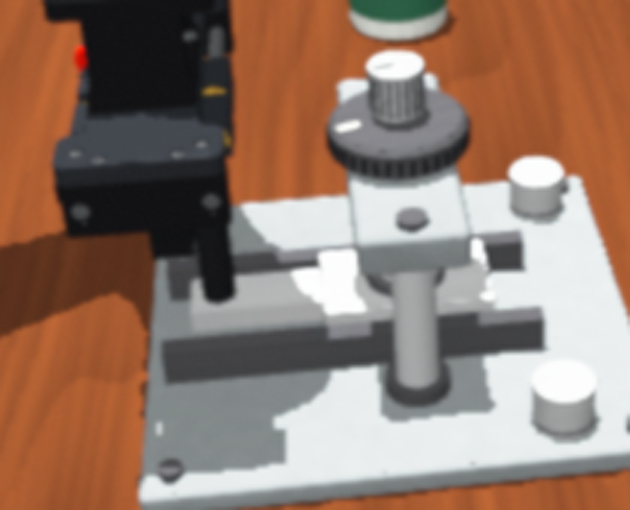

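The carriage has moved most of the way with the post: its front end, now at crop (195,315), is well inside the plate edge. I'll keep pushing in small steps until the force rises at the stop.

```bash
python3 -m jog '{"delta_pos":[[2,0,0],[1,0,0],[0,0,0]],"rot":[[0,0,0],[0,0,0],[0,0,0]],"grip":[0,0,0]}';python3 -m jog '{"delta_pos":[[1,0,0],[1,0,0],[0,0,0]],"rot":[[0,0,0],[0,0,0],[0,0,0]],"grip":[0,0,0]}';  python3 -m jog '{"delta_pos":[[1,0,0],[1,0,0],[0,0,0]],"rot":[[0,0,0],[0,0,0],[0,0,0]],"grip":[0,0,0]}'
```

```text
time_s: 4.08
tcp_pos: [0.4625, -0.0054, 0.0974]
ee_rot: [[-0.999, -0.035, -0.005], [-0.035, 0.999, -0.0], [0.005, -0.0, -1.0]]
wrist_force: [-7.4, 2.6, 4.0]
gripper_width: 0.005
time_s: 4.33
tcp_pos: [0.4626, -0.0056, 0.0972]
ee_rot: [[-0.999, -0.035, -0.008], [-0.035, 0.999, -0.001], [0.008, -0.001, -1.0]]
wrist_force: [-11.6, 4.7, 8.3]
gripper_width: 0.002
time_s: 4.58
tcp_pos: [0.4628, -0.0058, 0.0969]
ee_rot: [[-0.999, -0.034, -0.013], [-0.034, 0.999, -0.001], [0.013, -0.001, -1.0]]
wrist_force: [-16.1, 6.4, 10.8]
gripper_width: 0.004
```

```bash
python3 -m jog '{"delta_pos":[[-12,0,0],[-10,0,0],[-15,0,30],[0,0,40],[0,0,40],[0,0,40],[0,0,0],[0,0,0]],"rot":[[0,0,0],[0,0,0],[0,0,0],[0,0,0],[0,0,0],[0,0,0],[0,0,0],[0,0,0]],"grip":[0,0,0,0,100,100,100,100]}'
python3 - <<'E'
from station import r,vision
import cv2
s=r.sense();print(s["joints"],s["moment"])
im=[cv2.resize(vision.capture("top")["frame"][160:310,220:360,::-1],None,fx=3.5,fy=3.5,interpolation=2),cv2.resize(vision.capture("side")["frame"][170:310,140:350,::-1],None,fx=3.5,fy=3.5,interpolation=2)]
cv2.imwrite("pics/d.png",im[1])
cv2.imwrite("pics/e.png",im[0])
E
```

```text
time_s: 5.25
tcp_pos: [0.4331, -0.0048, 0.2504]
ee_rot: [[-0.999, -0.036, 0.008], [-0.035, 0.999, 0.003], [-0.008, 0.003, -1.0]]
wrist_force: [-0.8, 0.3, -0.8]
gripper_width: 0.223
[ 2.10316027e+01  2.54418516e+00 -2.47092531e+01  2.04492244e-02
 -6.22387507e+01 -1.09006275e+02] [-0.01490583  0.01240959 -0.00852323]
```

View pics/d.png

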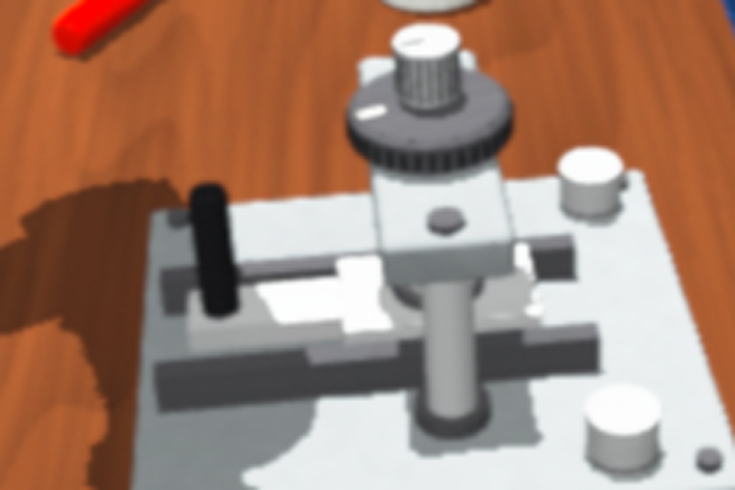

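The post is home and the ring and knob marks look unchanged, with the knob top at crop (426,42). Next I'll open the gripper and go above the knob.

```bash
python3 -m jog '{"delta_pos":[[0,0,0],[0,0,0],[30,1,0],[30,1,0],[30,1,0],[30,1,0],[29,1,0],[0,0,0],[0,0,0]],"rot":[[0,0,0],[0,0,0],[0,0,0],[0,0,0],[0,0,0],[0,0,0],[0,0,0],[0,0,0],[0,0,0]],"grip":[100,100,100,100,100,100,100,100,100]}'; python3 -m jog '{"delta_pos":[[0,0,-25],[0,0,-25],[0,0,-20],[0,0,-6],[0,0,0],[0,0,0]],"rot":[[0,0,0],[0,0,0],[0,0,0],[0,0,0],[0,0,0],[0,0,0]],"grip":[100,100,100,100,100,100]}'
python3 - <<'E'
from station import vision
import cv2
im=vision.capture("side")["frame"][120:260,180:350,::-1]
cv2.imwrite("pics/f.png",cv2.resize(im,None,fx=4,fy=4,interpolation=2))
E
```

```text
time_s: 6.1
tcp_pos: [0.5809, -0.0004, 0.2449]
ee_rot: [[-0.999, -0.035, -0.004], [-0.035, 0.999, -0.001], [0.004, -0.001, -1.0]]
wrist_force: [0.1, -0.2, -0.2]
gripper_width: 0.963
time_s: 6.6
tcp_pos: [0.5805, -0.0004, 0.1723]
ee_rot: [[-0.999, -0.036, 0.001], [-0.036, 0.999, -0.0], [-0.001, -0.0, -1.0]]
wrist_force: [0.6, -0.8, 0.7]
gripper_width: 1.0
```

View pics/f.png

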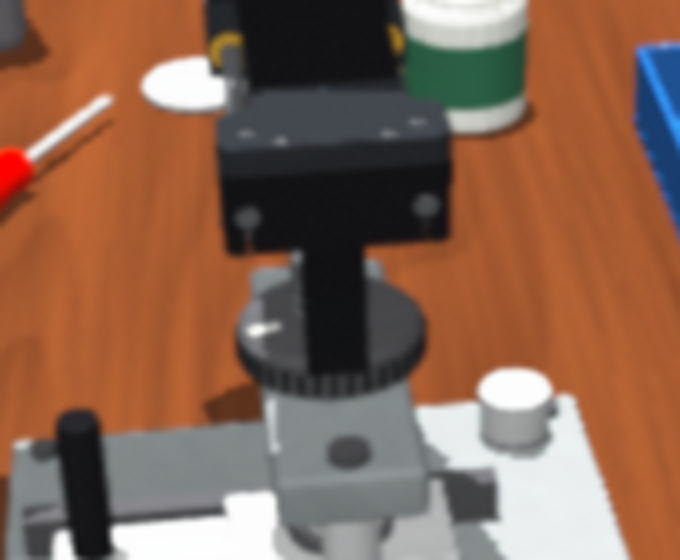

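The near finger hangs in front of the knob, its tip at crop (337,370), centred on the ring within about 1–2 mm. I'll close once with the jaws along y to find the centre in y.

```bash
python3 -m jog '{"delta_pos":[[2,0,0],[0,0,0],[0,0,0],[0,0,0],[0,0,0],[0,0,0],[0,0,0],[0,0,0],[0,0,0],[0,0,0]],"rot":[[0,0,0],[0,0,0],[0,0,0],[0,0,0],[0,0,0],[0,0,0],[0,0,0],[0,0,0],[0,0,0],[0,0,0]],"grip":[28,28,28,28,28,28,28,28,28,28]}'; python3 -m jog '{"delta_pos":[[0,0,0],[0,0,0],[0,0,0],[0,0,0],[0,0,0],[0,0,0]],"rot":[[0,0,0],[0,0,0],[0,0,0],[0,0,0],[0,0,0],[0,0,0]],"grip":[28,28,28,28,28,28]}'; python3 -c "
from station import r;print(r.sense())"
```

```text
time_s: 7.48
tcp_pos: [0.5825, 0.0019, 0.1715]
ee_rot: [[-0.999, -0.035, 0.001], [-0.035, 0.999, 0.004], [-0.001, 0.004, -1.0]]
wrist_force: [-3.1, 14.0, 3.4]
gripper_width: 0.337
time_s: 7.98
tcp_pos: [0.5824, 0.0028, 0.1715]
ee_rot: [[-0.999, -0.036, 0.001], [-0.036, 0.999, 0.005], [-0.001, 0.005, -1.0]]
wrist_force: [-1.9, 12.4, 2.0]
gripper_width: 0.316
{'time_s': 7.9833, 'joints': array([  16.07744814,   21.61863711,  -11.77096989,   -0.29800696,
        -56.48922148, -103.86279936]), 'joint_velocities': array([-0.00440015, -0.00777535, -0.04241632, -0.04556815, -0.08575845,
        0.01781423]), 'effort': array([-6.34909317e+00, -3.57176507e+01,  1.58405775e+01,  6.23460487e+00,
       -2.43618311e-01,  5.66942763e-04]), 'tcp_pos': array([0.58244075, 0.00283264, 0.17148148]), 'ee_rot': array([[-9.99359330e-01, -3.57802808e-02,  8.37112763e-04],
       [-3.57759115e-02,  9.99348528e-01,  4.75443065e-03],
       [-1.00668227e-03,  4.72143616e-03, -9.99988347e-01]]), 'wrist_force': array([-1.88779383, 12.42465975,  1.95690399]), 'moment': array([3.18908595, 0.72675484, 0.0163512 ]), 'gripper_width': 0.3157691607012174}
```

```bash
python3 -m jog '{"delta_pos":[[0,0,0],[0,0,0],[0,0,0],[0,3.2,0],[0,0,0],[0,0,0],[0,0,0],[0,0,0],[0,0,0],[0,0,0]],"rot":[[0,0,0],[0,0,0],[0,0,0],[0,0,7],[0,0,7],[0,0,7],[0,0,7],[0,0,7],[0,0,7],[0,0,7]],"grip":[100,100,100,100,100,100,100,100,100,100]}'; python3 -m jog '{"delta_pos":[[0,0,0],[0,0,0],[0,0,0],[0,0,0],[0,0,0],[0,0,0],[0,0,0],[0,0,0],[0,0,0]],"rot":[[0,0,7],[0,0,7],[0,0,7],[0,0,7],[0,0,7],[0,0,7],[0,0,0],[0,0,0],[0,0,0]],"grip":[100,100,100,100,100,100,100,100,100]}'; python3 -m jog '{"delta_pos":[[0,0,0],[0,0,0],[0,0,0],[0,0,0],[0,0,0],[0,0,0],[0,0,0],[0,0,0],[0,0,0],[0,0,0]],"rot":[[0,0,0],[0,0,0],[0,0,0],[0,0,0],[0,0,0],[0,0,0],[0,0,0],[0,0,0],[0,0,0],[0,0,0]],"grip":[28,28,28,28,28,28,28,28,28,28]}'; python3 -m jog '{"delta_pos":[[0,0,0],[0,0,0],[0,0,0],[0,0,0]],"rot":[[0,0,0],[0,0,0],[0,0,0],[0,0,0]],"grip":[28,28,28,28]}'; python3 -c "
from station import r;s=r.sense();print(s['joints'],s['moment'],s['tcp_pos'])"
```

```text
time_s: 8.82
tcp_pos: [0.5825, 0.0022, 0.1715]
ee_rot: [[-0.625, -0.781, -0.0], [-0.781, 0.625, -0.001], [0.001, -0.0, -1.0]]
wrist_force: [0.2, -0.9, -0.4]
gripper_width: 0.961
time_s: 9.57
tcp_pos: [0.5825, 0.0026, 0.1715]
ee_rot: [[0.05, -0.999, -0.0], [-0.999, -0.05, -0.0], [0.0, 0.0, -1.0]]
wrist_force: [-1.0, -0.6, 0.3]
gripper_width: 0.998
time_s: 10.4
tcp_pos: [0.5825, 0.0029, 0.1715]
ee_rot: [[0.053, -0.999, -0.0], [-0.999, -0.053, -0.0], [0.0, 0.0, -1.0]]
wrist_force: [-0.2, -0.5, -0.6]
gripper_width: 0.332
time_s: 10.73
tcp_pos: [0.5819, 0.0028, 0.1715]
ee_rot: [[0.053, -0.999, -0.001], [-0.999, -0.053, -0.0], [0.0, 0.001, -1.0]]
wrist_force: [-4.1, 1.0, 1.4]
gripper_width: 0.314
[ 1.62092507e+01  2.16242308e+01 -1.18631240e+01 -1.41777855e-02
 -5.65856003e+01 -1.31797539e+01] [ 0.16955027  0.89930297 -0.03109289] [0.58192713 0.00281266 0.17151861]
```

```bash
cat > m.py <<'E'
from station import r
import numpy as np
s=r.sense();R=s['ee_rot'];print("yaw %.2f"%np.degrees(np.arctan2(R[1,1],R[0,1])),"M",s['moment'].round(3),"F",s['wrist_force'].round(1),"j6 %.1f"%s['joints'][5],"w %.3f"%s['gripper_width'])
E
python3 -m jog '{"delta_pos":[[-0.6,0,0],[0,0,0],[0,0,0]],"rot":[[0,0,0],[0,0,0],[0,0,0]],"grip":[0,0,0]}'; python3 m.py
python3 -m jog '{"delta_pos":[[0,0,0],[0,0,0],[0,0,0],[0,0,0],[0,0,0]],"rot":[[0,0,-2],[0,0,-2],[0,0,-2],[0,0,-2],[0,0,-2]],"grip":[0,0,0,0,0]}' >/dev/null; python3 m.py
python3 -m jog '{"delta_pos":[[0,0,0],[0,0,0],[0,0,0],[0,0,0],[0,0,0]],"rot":[[0,0,-2],[0,0,-2],[0,0,-2],[0,0,-2],[0,0,-2]],"grip":[0,0,0,0,0]}' ; python3 m.py
```

```text
time_s: 10.98
tcp_pos: [0.5819, 0.0028, 0.1715]
ee_rot: [[0.053, -0.999, -0.0], [-0.999, -0.053, -0.0], [0.0, 0.0, -1.0]]
wrist_force: [-1.4, -0.6, 1.1]
gripper_width: 0.314
yaw -176.98 M [ 0.052  0.559 -0.021] F [-1.4 -0.6  1.1] j6 -13.2 w 0.314
yaw 172.96 M [0.036 0.664 0.129] F [-1.5  0.4  1.5] j6 -23.3 w 0.309
time_s: 11.82
tcp_pos: [0.5817, 0.0028, 0.1715]
ee_rot: [[-0.293, -0.956, -0.0], [-0.956, 0.293, -0.0], [0.0, 0.0, -1.0]]
wrist_force: [-2.8, 0.4, 0.8]
gripper_width: 0.313
yaw 162.96 M [0.086 0.659 0.128] F [-2.8  0.4  0.8] j6 -33.3 w 0.313
```

```bash
python3 -m jog '{"delta_pos":[[0,0,0],[0,0,0],[0,0,0],[0,0,0],[0,0,0],[0,0,0],[0,0,0],[0,0,0]],"rot":[[0,0,-2],[0,0,-2],[0,0,-2],[0,0,-2],[0,0,-2],[0,0,-2],[0,0,-2],[0,0,-2]],"grip":[0,0,0,0,0,0,0,0]}'>/dev/null ; python3 m.py
python3 -m jog '{"delta_pos":[[0,0,0],[0,0,0],[0,0,0]],"rot":[[0,0,-2],[0,0,-2],[0,0,-2]],"grip":[0,0,0]}' >/dev/null; python3 m.py
python3 -m jog '{"delta_pos":[[0,0,0],[0,0,0],[0,0,0]],"rot":[[0,0,-2],[0,0,-2],[0,0,-2]],"grip":[0,0,0]}'>/dev/null ; python3 m.py
python3 -m jog '{"delta_pos":[[0,0,0],[0,0,0],[0,0,0]],"rot":[[0,0,-2],[0,0,-2],[0,0,-2]],"grip":[0,0,0]}'|head -2 ; python3 m.py
```

```text
yaw 146.96 M [0.122 0.777 0.151] F [-2.7 -0.6  0.9] j6 -49.3 w 0.312
yaw 140.96 M [0.243 0.688 0.223] F [-1.9  0.1  1.4] j6 -55.3 w 0.314
yaw 134.96 M [0.258 0.758 0.173] F [-2.9  1.1  1.2] j6 -61.3 w 0.313
time_s: 13.23
tcp_pos: [0.5816, 0.003, 0.1715]
yaw 128.96 M [0.322 0.698 0.179] F [-2.5  0.8  0.2] j6 -67.3 w 0.313
```

Run:
```python
from station import vision
import cv2
im=vision.capture("side")["frame"][150:290,180:350,::-1]
cv2.imwrite("pics/g.png",cv2.resize(im,None,fx=4,fy=4,interpolation=2))
```

```text
(no output)
```

View pics/g.png

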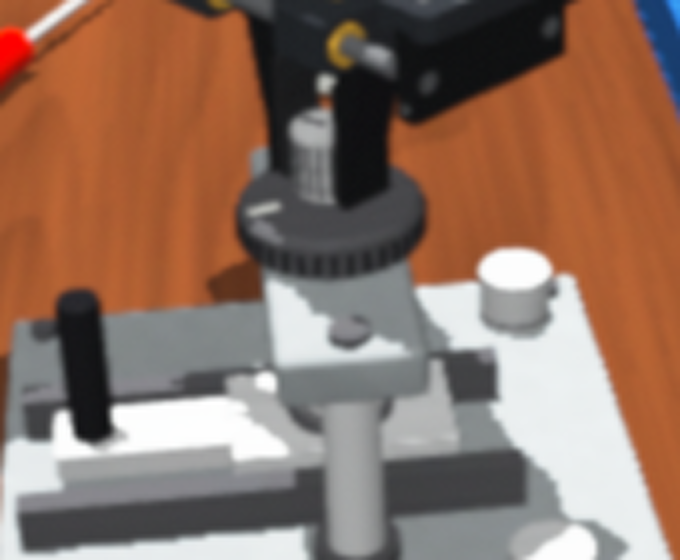

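The ring mark is at crop (263,208), where it was before. The moment is creeping up noisily, so I'll hold still and read the relaxed moment.

```bash
for i in 1 2 3 4 5 6; do python3 -m jog '{"delta_pos":[[0,0,0],[0,0,0]],"rot":[[0,0,0],[0,0,0]],"grip":[0,0]}'>/dev/null; python3 m.py; done
```

```text
yaw 129.06 M [0.4   1.    0.033] F [-2.9  0.9  1.2] j6 -67.2 w 0.313
yaw 129.05 M [0.501 1.04  0.006] F [-3.4  2.1  1.8] j6 -67.2 w 0.311
yaw 129.03 M [0.574 1.223 0.068] F [-3.5  1.9  1.9] j6 -67.2 w 0.312
yaw 129.03 M [0.701 1.336 0.045] F [-3.5  1.   2.6] j6 -67.2 w 0.309
yaw 129.02 M [0.773 1.45  0.038] F [-4.7  2.2  3.1] j6 -67.2 w 0.313
yaw 129.02 M [ 0.794  1.419 -0.01 ] F [-4.1  3.3  2.3] j6 -67.2 w 0.314
```

```bash
cat > q.py <<'E'
from station import r
print("%.3f"%r.sense()['moment'][2],end=" ")
E
H='' ; for k in 1 2; do python3 -m jog '{"delta_pos":[[0,0,0],[0,0,0]],"rot":[[0,0,-2],[0,0,-2]],"grip":[0,0]}'>/dev/null; python3 m.py; for i in 1 2 3 4 5 6 7 8 9 10 11 12; do python3 -m jog '{"delta_pos":[[0,0,0]],"rot":[[0,0,0]],"grip":[0]}'>/dev/null; python3 q.py; done; echo; done
```

```text
yaw 124.96 M [0.824 1.484 0.166] F [-5.4  2.5  2.7] j6 -71.3 w 0.313
0.035 0.040 0.000 -0.007 0.016 0.011 0.036 0.018 -0.006 -0.005 0.047 -0.036 
yaw 120.96 M [0.847 1.43  0.142] F [-5.4  2.1  2.2] j6 -75.3 w 0.313
-0.050 0.034 0.001 -0.029 -0.041 0.010 -0.038 0.023 0.002 0.037 0.004 -0.007
```

Relaxed means are 0.012 and -0.005 N m, so there is no contact yet at 62°. I'll carry on in 6° steps, reading the moment while turning and while held.

```bash
for k in 1 2 3; do for i in 1 2 3; do python3 -m jog '{"delta_pos":[[0,0,0]],"rot":[[0,0,-2]],"grip":[0]}'>/dev/null; python3 q.py; done; echo -n "| "; for i in 1 2 3 4 5 6 7 8; do python3 -m jog '{"delta_pos":[[0,0,0]],"rot":[[0,0,0]],"grip":[0]}'>/dev/null; python3 q.py; done; echo; done; python3 m.py
```

```text
0.103 0.185 0.203 | 0.023 -0.001 -0.018 0.037 -0.026 -0.014 -0.017 -0.015 
0.198 0.124 0.150 | 0.024 -0.024 0.034 0.038 0.045 0.027 0.065 -0.011 
0.123 0.174 0.195 | 0.095 0.084 0.084 0.074 -0.012 0.058 -0.009 0.030 
yaw 103.03 M [0.801 1.518 0.03 ] F [-5.1  2.5  2.2] j6 -93.2 w 0.313
```

```bash
for i in 1 2; do python3 -m jog '{"delta_pos":[[0,0,0]],"rot":[[0,0,-1.5]],"grip":[0]}'>/dev/null; python3 q.py; done; echo -n "| "; for i in 1 2 3 4 5 6 7 8 9 10 11 12 13 14 15 16 17 18 19 20; do python3 -m jog '{"delta_pos":[[0,0,0]],"rot":[[0,0,0]],"grip":[0]}'>/dev/null; python3 q.py; done; echo; python3 m.py;python3 -c "from station import r;print(r.sense()['time_s'])"
```

```text
0.116 0.235 | 0.123 0.076 0.067 0.015 0.096 0.073 0.079 0.037 0.051 0.088 0.080 0.143 0.087 0.086 0.098 0.075 0.085 0.027 0.119 0.088 
yaw 100.04 M [0.902 1.482 0.088] F [-4.8  3.5  3.1] j6 -96.2 w 0.316
21.2
```

The relaxed moment averages 0.080 N m over 20 readings, against a baseline of about 0.00. That is about 13 N and fits contact near 70°, so I'll release and back off upward.

```bash
python3 -m jog '{"delta_pos":[[0,0,0],[0,0,0],[0,0,0],[0,0,0],[0,0,0],[0,0,0],[0,0,15],[0,0,30],[0,0,30],[0,0,30]],"rot":[[0,0,0],[0,0,0],[0,0,0],[0,0,0],[0,0,0],[0,0,0],[0,0,0],[0,0,0],[0,0,0],[0,0,0]],"grip":[100,100,100,100,100,100,100,100,100,100]}'; python3 -m jog '{"delta_pos":[[-20,-20,20],[-30,-30,0],[-30,-30,0],[0,0,0],[0,0,0],[0,0,0]],"rot":[[0,0,0],[0,0,0],[0,0,0],[0,0,0],[0,0,0],[0,0,0]],"grip":[100,100,100,100,100,100]}'
python3 - <<'E'
from station import vision
import cv2
im=vision.capture("side")["frame"][170:310,140:350,::-1]
cv2.imwrite("pics/i.png",cv2.resize(im,None,fx=3.5,fy=3.5,interpolation=2))
E
```

```text
time_s: 22.03
tcp_pos: [0.5818, 0.0027, 0.2776]
ee_rot: [[-0.985, -0.174, -0.0], [-0.174, 0.985, -0.0], [0.0, -0.0, -1.0]]
wrist_force: [1.3, 0.3, -0.2]
gripper_width: 0.96
time_s: 22.53
tcp_pos: [0.5032, -0.0762, 0.297]
ee_rot: [[-0.985, -0.174, 0.001], [-0.174, 0.985, 0.0], [-0.001, -0.0, -1.0]]
wrist_force: [1.0, 0.8, -0.1]
gripper_width: 1.0
```

View pics/i.png

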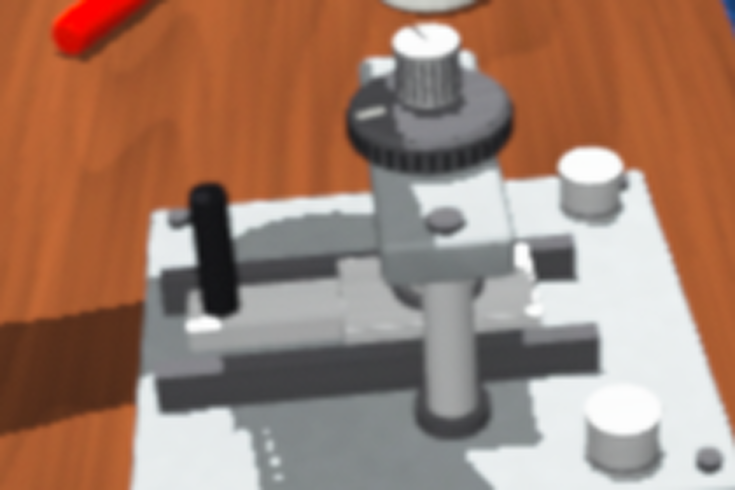

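The ring mark at (371,113) and the post at (208,190) haven't moved, the spares are untouched, and only the knob's line has turned, by about 80–90°.

```bash
python3 -c "
from station import finish_job;print(finish_job())"
```

```text
the job is handed in; nothing more can be done
None
```

I pushed the carriage home, turned only the inner knob about 83° clockwise until the spindle foot bore on the tappet at roughly 13 N, let go, and handed the job in at about 22.5 s. The hand-in reports no verdict.

- **Carriage:** I pushed it by the post until it met its stop, where the push force rose to about 16 N with no further travel. The post looked unmoved in the last picture.
- **Foot force:** with the knob held still, the moment averaged about 0.080 N m over 20 readings, against about 0.00 before contact. That works out to about 13 N, give or take 1.5 N, and the turn past contact (felt near 70°) agrees. Single readings scattered by about 0.03 N m. A few early ones at 54° wrongly hinted at contact, but later averages showed none there.
- **Ring, spares and release:** in the last picture the ring mark and spare tappets had not visibly moved. The gripper was open and well clear of the tester. I judged the ring mark by eye, not by a measurement.
- **Not checked:** I could not see the foot on the tappet directly because a column hides it. I did not measure the force again after letting go.

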